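# Load a bottle into the neck-guide stand and bolt it in

## Task

Slide the bolt of the steel bottle stand open, then take the black-capped drink bottle that stands by itself on the right and bring it upright through the mouth of the stand's L-shaped neck slot, round the corner, and leave it standing on the stand's base at the closed end of the slot. Then slide the bolt fully shut behind it and let go. Keep the bottle upright throughout, and leave the three spare bottles at the back as they are.

Things in the scene. Friction and masses are not known exactly. Their poses are not given: they have to be found in the camera images.
- stand: Bottle stand (fixed; place and yaw vary): grey plastic base 221 x 204 x 6 mm on the counter, four corner posts, and a 4 mm steel neck plate of the same outline, underside 188 mm and top 192 mm above the counter, with an L-shaped slot 48 mm wide. Origin: under the base, near its centre. +y: from the slot's mouth inwards (to the left at yaw 0); +x: along the slot's side leg (away from the robot); z up.
- slot_mouth (a point): Middle of the slot's open mouth at the front edge of neck plate and base, at the plate's top (z 0.192). Axes as the stand's: +y leads into the slot. A bottle goes in upright, neck up through the slot, foot over the base: it fits only when raised 6 to 18 mm off the counter. Standing on the base, its shoulder is 12 mm under the plate and its cap's top 36 mm over the plate's top.
- slot_corner (a point): Centre line of the slot at its corner, 140 mm from the mouth along the stand's +y, same height and axes. The straight leg ends here (far wall 24 mm beyond) and the side leg begins.
- slot_end (a point): Where the bottle's axis belongs: on the centre line of the slot's side leg, 90 mm from the corner along the stand's +x and 24 mm before the slot's closed end; height of the neck plate's top, same axes.
- bolt (a joint): Sliding bolt on the neck plate across the slot's mouth: flat bar 14 mm wide, 8 mm high, 85 mm long, its centre line 15 mm inside the mouth's edge. 0 = fully shut (spans the slot); 0.09 m = fully open (drawn along the stand's +x, 26 mm clear of the slot); the mouth is clear above about 0.07. About 1.5 N of friction; stays where left. Starts at 0 to 0.03, barring the mouth.
- bolt_knob (a point): Centre of the bolt's upright round black knob, 18 mm in diameter, 26 mm high (z = 0.204 to 0.230, the bar's top is at 0.200); it moves with the bolt. Fully shut it lies 35 mm from slot_mouth along the stand's +x and 15 mm along its +y. Axes as the stand's.
- bottle_centre (a point): The bottle to load, black cap, standing alone on the counter to the right, outside the stand's mouth: 222 mm high; body 77 mm in diameter up to 132 mm, shoulder 58 mm up to 170 mm, then neck and cap 34 mm to the top; 0.45 to 0.8 kg. Point on its axis half-way up (111 mm above the foot); z up along the bottle.
- spare0_centre (a point): First of three like bottles in a row at the back of the counter, behind the stand, to be left alone; point half-way up (111 mm).
- spare1_centre (a point): Second (middle) of the spare bottles, as above.
- spare2_centre (a point): Third (rightmost) of the spare bottles, as above.

How it is judged:
By the outcome, as a careful person would: the job done as asked, in the order asked, and still so for the second after the job is handed in, with the robot touching nothing.
It also fails if it takes over 58 s, if anything falls off the work surface, if the arm or the gripper's body presses on something with over 40 N, if the wrist force passes 120 N, or if a joint passes its speed limit or range.

## Robot

A 6-joint arm with a two-finger parallel gripper is mounted at the origin on a cart in front of the work surface, level with it; the furniture and walls round the work are solid. World frame = base frame: x ahead of the robot, y to its left, z up, the work surface at z = 0. Lengths are in mm, angles in degrees, forces in N, time in s.
With the tool pointing down it reaches from about 350 to 850 mm from the base axis. Payload 8.1 kg.
Tool frame: the origin (TCP) lies on the front face of the gripper's body, between the roots of the fingers; the fingertips stand r.finger_overhang ahead of it and the grasp point (between the pads) lies 54 mm ahead of it (r.finger_overhang is the distance from the TCP to the fingertips, in mm); y points along the fingers, z is the direction in which the jaws open and shut, and the axes are right-handed (so a half turn about y gives the same grasp; the last joint's range is limited). The gripper opens to 85 mm and grips with 20 to 120 N. Pads are 22 mm wide; open, the fingers measure 114 mm over their backs; the gripper's body (76 mm by 85 mm) begins 54 mm behind the grasp point. The pads swing forward as they close: fully open they stand 13 mm farther back than shut.
Start: joints at [58.361, 7.471, 85.268, -0, 87.261, -4.893], TCP at [269.999, 535.823, 303.892] pointing down, gripper open.
Joint ranges: [-169.43, 169.43], [-51.17, 129.36], [1.28, 143.12], [-76.62, 256.62], [0, 156.53], [-152.29, 152.29]. Speed limits (degrees/s): [136.94, 136.94, 159.86, 180, 180, 180].

## Interface

Orientations are given as [roll, pitch, yaw] about the fixed x, y, z axes, in that order (R = Rz(yaw) Ry(pitch) Rx(roll)).
In Python, from bench import r gives the robot as it stands. The module is installed in compiled form; this text tells all that it offers.
- The arm moves only by the tool arm_command, never from a script. Its argument "increments" is a list of rows, each a list of 6 numbers: the shift along the tool's x, y, z in m, then the turn, a rotation vector about the tool's x, y, z in rad. In form: [[tx, ty, tz, wx, wy, wz], ...]. A call has exactly 10 rows; each row is the pose to reach, as a shift and turn from the pose commanded when the call began, along the tool's axes at that moment; what a row does not reach only later rows make up. A row lasts 1/8 s, in which the tool goes at most 62.5 mm and 10.7 degrees, less where a joint would pass 70% of its speed; a pose out of reach is approached as far as the arm can. A call with a gripper value outside its range is refused whole. "jaw" is the gripper's target within -1 to 1 (shut at 1, half-way at 0, fully open at -1), set as the call begins (left out, the last holds). The fingers move at their own pace and stop on an object; "force" is the grip in N (left out, the last holds). Time passes only in rows, so rows that repeat a pose let the fingers close, or fill a call up. It gives the time, the measured TCP pose, the force and the opening at its end, in the units of the state.
- r.sense(): the state, without advancing time (a new reading comes with each control period).
- r.snapshot(name): name is "scene" or "top" or "wrist"; returns the picture (420x560x3 uint8, red, green, blue); there is no depth.
- r.camera_model(name): a dict with "intrinsics" (3x3 intrinsics, pixels), "cam_to_world" (4x4, takes a point from camera to world coordinates). Camera axes: x right, y down, z forward; pixel columns grow to the right and rows downward; lengths in mm; the calibration is good to about 2 mm. A picture is of the moment at which its call begins: read the wrist's pose just before it. camera_model takes no time and is no camera call; for the wrist camera it gives the pose at the moment of the call.
- r.hand_in(): hands the job in, once; it reports no verdict.
Trained networks look in the newest picture that a camera, given by its name, has taken for a name from the list of things; names that differ only in an ending like _2 or _b are one class to them, and where a whole thing is asked for, a point or a joint stands for the part that bears it (a point fixed in the world has none). Each returns a list of dicts, best first, with "conf" (0 to 1); they miss things now and then, are a little off and sometimes report something else, mostly with a low value. They report only what shows in the picture. A call takes as long as a camera call.
- r.trace(camera, target): "mask" (420x560 bool, what is visible of it) and "position" ([column, row] in pixels, amid what is visible of it).
- r.spot_point(camera, target): "position" ([column, row] in pixels: a listed point, or the origin of a listed thing).
The state is a dict: "time": time; "joint_pos": joint angles; "qd": joint speeds; "joint_efforts": joint torques, N m; "tool_pos": TCP position; "tcp_rot": TCP orientation; "ft_force": force on the tool from outside, world axes, zero at the start; "wrist_torque": the same for the moment, N m; "finger_gap": finger opening in mm.
Only numpy, scipy, OpenCV 4.12 (cv2) and the standard library are available. Lean on these libraries where they do the work, as an engineer would, in place of code of your own. Each camera call takes 0.05 s, during which the arm holds its last target.

## Working session

There is one attempt and no reset: what is moved stays moved. The work goes in short steps, Python scripts to look and compute and a tool call to move; the robot and the scene stay as the last step left them, time stands still between calls to the robot, and variables do not carry over. Pictures are saved under pics/ and viewed, and the job is handed in when it is done.

Besides the shell and the picture viewer there is one more tool, called after "Call:" as a command line: name --pt "numbers of a row" for each row, then --argument value for the rest. arm_command: Moves the arm, as the interface text tells. Its arguments: {"type":"object","properties":{"increments":{"type":"array","items":{"type":"array","items":{"type":"number"}}},"jaw":{"type":"number"},"force":{"type":"number"}},"required":["increments"]}

```bash
mkdir -p pics; cat > h.py <<'E'
import numpy as np, cv2
from bench import r
from scipy.spatial.transform import Rotation as R
def snap(c,n):
    im=r.snapshot(c); cv2.imwrite(f'pics/{n}.png',im[:,:,::-1]); return im
def onplane(c,px,z,cm=None):
    m=cm or r.camera_model(c); K=np.array(m['intrinsics']);T=np.array(m['cam_to_world'])
    d=T[:3,:3]@np.linalg.solve(K,[px[0],px[1],1.]); o=T[:3,3]
    return o+d*(z-o[2])/d[2]
def proj(c,p,cm=None):
    m=cm or r.camera_model(c); K=np.array(m['intrinsics']);T=np.array(m['cam_to_world'])
    q=K@(T[:3,:3].T@(np.array(p)-T[:3,3])); return q[:2]/q[2]
E
python3 - <<'E'
from h import *
np.set_printoptions(precision=1,suppress=True)
print(r.sense(), r.finger_overhang)
for c in ['scene','top']:
    snap(c,c+'0')
    print(c,np.array(r.camera_model(c)['cam_to_world']))
    for t,z in [('slot_mouth',192),('slot_corner',192),('slot_end',192),('bolt_knob',217),('bottle_centre',111),('spare0_centre',111),('spare1_centre',111),('spare2_centre',111),('stand',0)]:
        o=r.spot_point(c,t)
        for d in o[:3]: print(c,t,d['conf'],np.array(d['position']),onplane(c,d['position'],z))
E
```

```text
{'time': 0.0, 'joint_pos': array([58.4,  7.5, 85.3,  0. , 87.3, -4.9]), 'qd': array([-0. , -0. ,  0.1, -0. ,  0.1,  0. ]), 'joint_efforts': array([ -0. , -56.9, -50.1,  -0. ,   0. ,   0. ]), 'tool_pos': array([269.8, 535.5, 302.9]), 'tcp_rot': array([-90.1,   0. , -26.7]), 'ft_force': array([-0.4, -0.4, -0.2]), 'wrist_torque': array([ 0.,  0., -0.]), 'finger_gap': 85.26774452246916} 72.6
scene [[   0.7   -0.5    0.5  135.4]
 [  -0.7   -0.5    0.5 -643.7]
 [   0.    -0.7   -0.7  841.4]
 [   0.     0.     0.     1. ]]
scene slot_mouth 0.89 [258.6 235.2] [ 467.3 -202.6  192. ]
scene slot_corner 0.76 [215.6 202.6] [457.6 -60.2 192. ]
scene slot_end 0.65 [245.1 183.2] [549.3 -54.3 192. ]
scene bolt_knob 0.75 [267.8 215.7] [ 504.3 -191.   217. ]
scene bolt_knob 0.29 [322.7 185.1] [ 661.8 -203.8  217. ]
scene bottle_centre 0.78 [328.2 316.7] [ 473.4 -408.5  111. ]
scene spare0_centre 0.85 [266.7 146.2] [752.5 104.6 111. ]
scene spare1_centre 0.69 [294.8 168.2] [744.3 -26.7 111. ]
scene spare2_centre 0.72 [324.7 185.5] [ 754.  -133.9  111. ]
scene stand 0.94 [246.2 250.6] [506.3 -91.    0. ]
top [[   0.    -1.     0.2  418.7]
 [  -1.    -0.    -0.  -159.7]
 [   0.    -0.2   -1.   994.3]
 [   0.     0.     0.     1. ]]
top slot_mouth 0.75 [290.6 260.4] [ 472.1 -197.1  192. ]
top slot_mouth 0.18 [387.1 266.7] [ 463.4 -395.8  192. ]
top slot_corner 0.59 [225.1 269.5] [450.7 -63.3 192. ]
top slot_end 0.69 [260.4 146.9] [ 716.5 -128.   192. ]
top slot_end 0.67 [223.3 225.6] [541.4 -55.4 192. ]
top slot_end 0.57 [224.3 268.1] [453.5 -61.5 192. ]
top bolt_knob 0.56 [283.4 245.7] [ 499.5 -181.1  217. ]
top bottle_centre 0.9 [383.8 264.4] [ 473.  -412.3  111. ]
top spare0_centre 0.92 [164.8 146.2] [742.7 104.  111. ]
top spare1_centre 0.93 [213.5 144.5] [749.9 -12.2 111. ]
top spare2_centre 0.61 [259.5 145.3] [ 750.5 -122.5  111. ]
top stand 0.58 [246.1 249.5] [510.2 -91.6   0. ]
```

View pics/scene0.png

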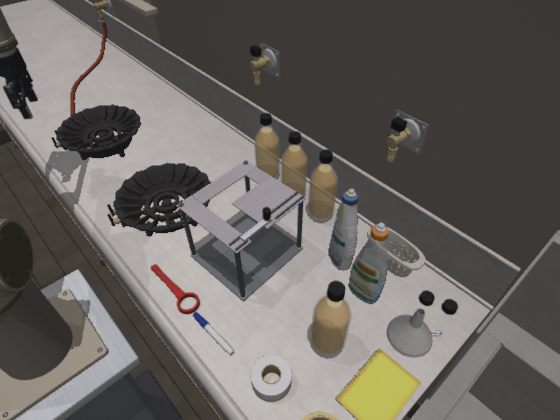

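View pics/top0.png

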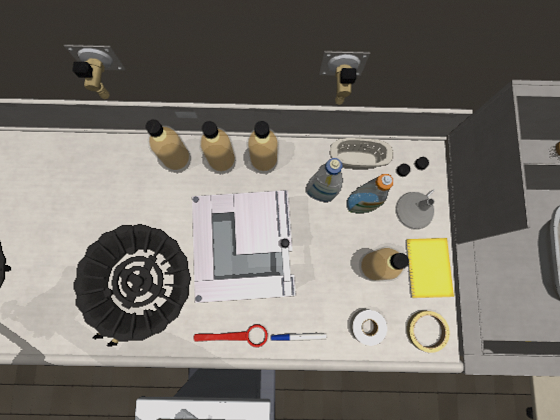

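The scene picture shows the stand around (240,230), its knob at (266,214) and the black-capped bottle at (331,320). The top picture shows the L slot with its mouth on the right at (291,260), and the yaw looks like about 5°. I'll bring the wrist camera over the stand to refine this.

```bash
cat >> h.py <<'E'
import json,os
def getcmd():
    return json.load(open('cmd.json'))
def setcmd(p,yaw): json.dump([list(map(float,p)),float(yaw)],open('cmd.json','w'))
def rot(yaw): return R.from_euler('xyz',[-90,0,yaw],degrees=True).as_matrix()
def goal(p,yaw):
    p0,y0=getcmd(); A=rot(y0)
    t=A.T@(np.array(p)-p0)/1000; w=R.from_matrix(A.T@rot(yaw)).as_rotvec()
    print('row',np.round(t,4),np.round(w,4))
def applied(row):
    p0,y0=getcmd(); A=rot(y0); p=np.array(p0)+A@np.array(row[:3])*1000
    y=y0-np.degrees(row[4]); setcmd(p,y); print('cmd',np.round(p,1),round(y,2))
E
python3 - <<'E'
from h import *
setcmd([270,535.8,303.9],-26.75)
print(np.round(r.camera_model('wrist')['cam_to_world'],2))
goal([480,-170,430],-85)
E
```

```text
[[ 4.5000e-01  8.6000e-01  2.5000e-01  2.0784e+02]
 [ 8.9000e-01 -4.3000e-01 -1.2000e-01  5.6737e+02]
 [-0.0000e+00  2.8000e-01 -9.6000e-01  3.7410e+02]
 [ 0.0000e+00  0.0000e+00  0.0000e+00  1.0000e+00]]
row [ 0.5052 -0.1261 -0.5357] [ 0.      1.0167 -0.    ]
```

Call:
arm_command --pt "0.04 -0.03 -0.04 0 0.08 0" --pt "0.08 -0.06 -0.09 0 0.16 0" --pt "0.12 -0.09 -0.13 0 0.24 0" --pt "0.16 -0.12 -0.17 0 0.32 0" --pt "0.2 -0.126 -0.21 0 0.4 0" --pt "0.24 -0.126 -0.25 0 0.48 0" --pt "0.28 -0.126 -0.29 0 0.56 0" --pt "0.32 -0.126 -0.34 0 0.64 0" --pt "0.36 -0.126 -0.38 0 0.72 0" --pt "0.4 -0.126 -0.42 0 0.8 0"

```text
time: 2.25
tool_pos: [438.3, -21.3, 430.3]
tcp_rot: [-89.9, -0.0, -72.8]
ft_force: [1.3, 0.3, 0.4]
finger_gap: 85.1
```

```bash
python3 - <<'E'
from h import *
applied([0.40,-0.126,-0.42,0,0.80,0])
s=r.sense();print(s['tool_pos'],s['tcp_rot'],s['joint_pos'],s['time'])
goal([480,-170,430],-85)
E
```

```text
cmd [438.2 -19.3 429.9] -72.59
[438.33235072 -21.26643945 430.32106062] [-8.99275107e+01 -2.69703156e-02 -7.27545370e+01] [-9.48323903e+00 -1.87510738e+01  9.67400440e+01  8.70294446e-03
  1.01934156e+02 -2.67269137e+01] 2.25
row [ 1.563e-01 -1.000e-04 -5.200e-03] [0.     0.2167 0.    ]
```

Call:
arm_command --pt "0.04 0 -0.001 0 0.06 0" --pt "0.08 0 -0.003 0 0.12 0" --pt "0.12 0 -0.004 0 0.18 0" --pt "0.156 0 -0.005 0 0.217 0" --pt "0.156 0 -0.005 0 0.217 0" --pt "0.156 0 -0.005 0 0.217 0" --pt "0.156 0 -0.005 0 0.217 0" --pt "0.156 0 -0.005 0 0.217 0" --pt "0.156 0 -0.005 0 0.217 0" --pt "0.156 0 -0.005 0 0.217 0" --jaw 0

```text
time: 3.5
tool_pos: [480.1, -169.4, 430.0]
tcp_rot: [-90.0, -0.0, -85.0]
ft_force: [-0.2, 0.5, -0.1]
finger_gap: 42.7
```

```bash
python3 - <<'E'
from h import *
np.set_printoptions(precision=1,suppress=True)
applied([0.156,0,-0.005,0,0.217,0])
s=r.sense();print(s['tool_pos'],s['tcp_rot'],s['time'],s['finger_gap'],r.finger_overhang)
c='wrist';snap(c,'w1')
for t,z in [('slot_mouth',192),('slot_corner',192),('slot_end',192),('bolt_knob',217),('bottle_centre',111)]:
    for d in r.spot_point(c,t)[:2]: print(c,t,d['conf'],np.array(d['position']),onplane(c,d['position'],z))
E
```

```text
cmd [ 480.1 -169.6  429.9] -85.02
[ 480.1 -169.4  430. ] [-90.  -0. -85.] 3.5 42.680774537645405 72.6
wrist slot_mouth 0.73 [262.5 221.1] [ 469.3 -200.4  192. ]
wrist slot_corner 0.69 [257.9  52.5] [455.2 -62.3 192. ]
wrist slot_end 0.77 [376.7  49.6] [547.6 -52.1 192. ]
wrist slot_end 0.68 [308.7 212.8] [ 509.3 -189.2  192. ]
wrist bolt_knob 0.79 [309.4 214.4] [ 507.2 -183.3  217. ]
wrist bottle_centre 0.59 [257.  366.6] [ 475.5 -421.2  111. ]
wrist bottle_centre 0.37 [262.5 219.6] [ 467.7 -225.2  111. ]
```

View pics/w1.png

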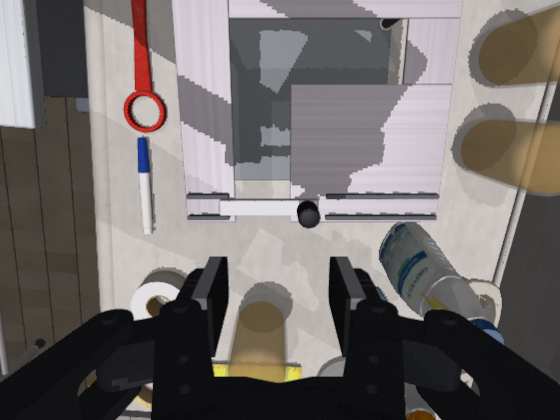

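The wrist picture shows the slot's left wall at column 231 and right wall at 290. The far wall is at row 18, the side leg's lower wall at row 85, the closed end at about column 403, and the knob top at (308,205). I'll fit those walls precisely.

```bash
python3 - <<'E'
from h import *
np.set_printoptions(precision=1,suppress=True)
g=cv2.cvtColor(cv2.imread('pics/w1.png'),cv2.COLOR_BGR2GRAY).astype(float)
cm=r.camera_model('wrist'); print(cm['intrinsics'])
def edge(axis,ks,lo,hi,sign):
    pts=[]
    for k in ks:
        v=g[k,lo:hi] if axis=='col' else g[lo:hi,k]
        d=np.gradient(cv2.GaussianBlur(v.reshape(-1,1),(1,3),0).ravel())*sign
        i=d.argmax()
        if d[i]<12 or i==0 or i==len(d)-1: continue
        x=lo+i+0.5*(d[i-1]-d[i+1])/(d[i-1]-2*d[i]+d[i+1])
        pts.append((x,k) if axis=='col' else (k,x))
    P=np.array([onplane('wrist',p,192,cm)[:2] for p in pts])
    c=np.median(P,axis=0)
    for _ in range(3):
        u,s,vt=np.linalg.svd(P-P.mean(0)); res=(P-P.mean(0))@vt[1]; P=P[abs(res-np.median(res))<1.2] if len(P)>5 else P
    m=P.mean(0);d=vt[0]; 
    return m,d,len(P),np.degrees(np.arctan2(d[1],d[0]))
for n,a in dict(left=('col',range(30,175,4),220,240,-1),right=('col',range(95,190,4),280,300,1),far=('row',range(240,370,5),10,26,1),near=('row',range(296,370,5),77,93,1),end=('col',range(30,80,3),395,412,1),platefar=('row',range(200,400,5),0,3,1),plateleft=('col',range(10,190,4),165,200,1),plateright=('col',range(20,190,4),430,475,-1)).items():
    try: print(n,*edge(*a))
    except Exception as e: print(n,e)
E
```

```text
[[364.1   0.  278.2]
 [  0.  364.1 208.9]
 [  0.    0.    1. ]]
left [434.6 -88. ] [ 0.1 -1. ] 22 -85.23719743874867
right [ 486.2 -114.6] [ 0.1 -1. ] 12 -84.5699279163587
far [472.  -33.5] [ 1.  -0.3] 2 -16.282503740672695
near [515.3 -80.7] [1.  0.1] 15 5.0138913147916595
end [567.5 -59.7] [-0.1 -1. ] 7 -94.51824831349107
platefar 1-dimensional array given. Array must be at least two-dimensional
plateleft [389.6 -56.3] [ 0.1 -1. ] 14 -85.02354558585924
plateright [622.1 -66.5] [-0.1  1. ] 8 93.60032144115603
  return _methods._mean(a, axis=axis, dtype=dtype,
  ret = ret.dtype.type(ret / rcount)
<stdin>:17: RuntimeWarning: Mean of empty slice.
```

```bash
python3 -c "
import cv2
i=cv2.imread('pics/w1.png')[0:260,160:480]; cv2.imwrite('pics/w1z.png',cv2.resize(i,None,fx=2.4,fy=2.3,interpolation=cv2.INTER_CUBIC))"
```

```text
(no output)
```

View pics/w1z.png

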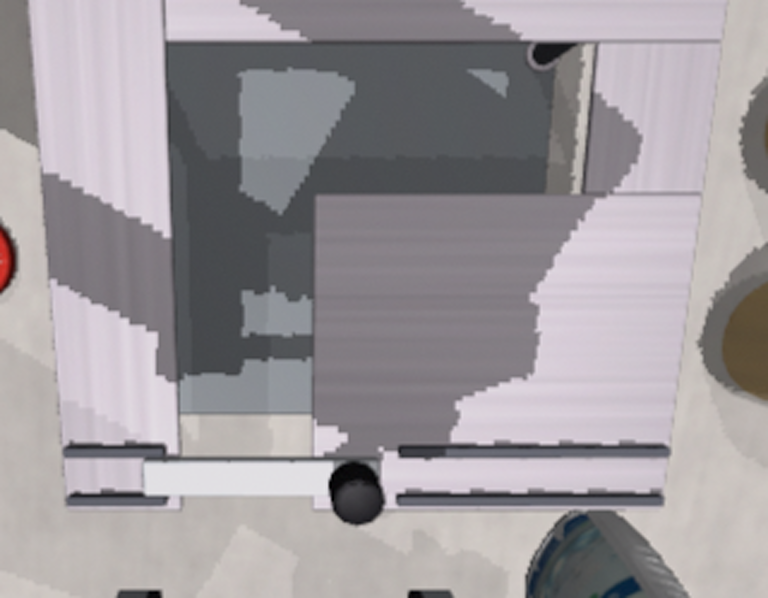

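Fits agree on a yaw of 5°. In stand-aligned coordinates that puts the slot's straight-leg centre at x≈450, the mouth edge at y≈-241, the side leg at y≈-101 and the knob at (488,-226). Both cameras agree to about 3 mm. Next is the knob.

Call:
arm_command --pt "0.008 0.02 0.012 0 0 0" --pt "0.015 0.05 0.0245 0 0 0" --pt "0.015 0.08 0.0245 0 0 0" --pt "0.015 0.1 0.0245 0 0 0" --pt "0.015 0.115 0.0245 0 0 0" --pt "0.015 0.13 0.0245 0 0 0" --pt "0.015 0.14 0.0245 0 0 0" --pt "0.015 0.151 0.0245 0 0 0" --pt "0.015 0.151 0.0245 0 0 0" --pt "0.015 0.151 0.0245 0 0 0"

```text
time: 5.05
tool_pos: [506.0, -182.5, 279.4]
tcp_rot: [-90.0, -0.0, -85.0]
ft_force: [-0.2, -0.1, -0.1]
finger_gap: 42.8
```

```bash
python3 - <<'E'
from h import *
np.set_printoptions(precision=1,suppress=True)
applied([0.015,0.151,0.0245,0,0,0])
s=r.sense();print(s['tool_pos'],s['tcp_rot'],s['time'],s['ft_force'])
snap('wrist','w2')
E
```

```text
cmd [ 505.8 -182.5  278.9] -85.02
[ 506.  -182.5  279.4] [-90.  -0. -85.] 5.05 [-0.2 -0.1 -0.1]
```

View pics/w2.png

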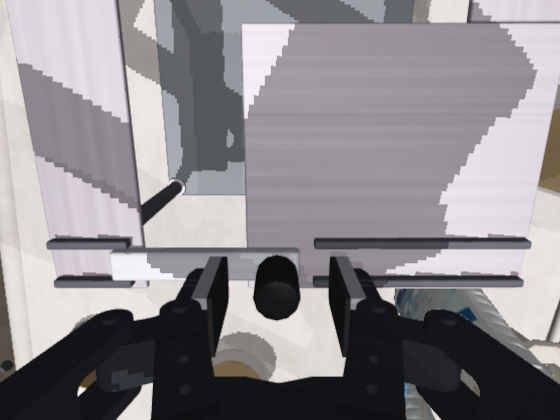

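The knob at (277,287) is centred between the fingers. I'll close on it and draw the bolt.

Call:
arm_command --pt "0 0 0 0 0 0" --pt "0 0 0 0 0 0" --pt "0 0 0 0 0 0" --pt "0 0 0.012 0 0 0" --pt "0 0 0.026 0 0 0" --pt "0 0 0.04 0 0 0" --pt "0 0 0.054 0 0 0" --pt "0 0 0.068 0 0 0" --pt "0 0 0.08 0 0 0" --pt "0 0 0.084 0 0 0" --jaw 1 --force 25

```text
time: 6.35
tool_pos: [591.3, -175.0, 279.5]
tcp_rot: [-89.9, -0.0, -85.0]
ft_force: [-1.6, 0.7, 6.7]
finger_gap: 17.0
```

```bash
python3 - <<'E'
from h import *
np.set_printoptions(precision=1,suppress=True)
applied([0,0,0.084,0,0,0])
s=r.sense();print(s['tool_pos'],s['tcp_rot'],s['time'],s['ft_force'],s['finger_gap'])
snap('wrist','w3')
E
```

```text
cmd [ 589.5 -175.2  278.9] -85.02
[ 591.3 -175.   279.5] [-89.9  -0.  -85. ] 6.35 [-1.6  0.7  6.7] 17.029784840660078
```

View pics/w3.png

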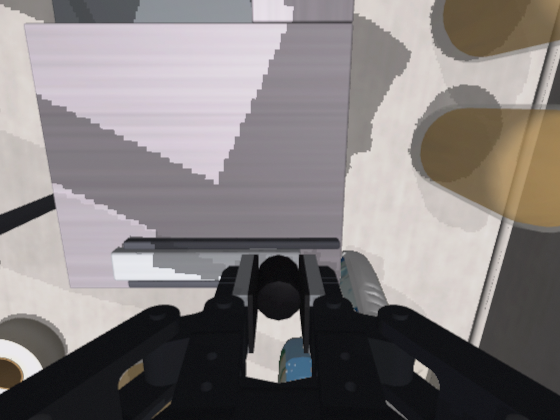

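The bolt is drawn to about 0.087 with the knob held at (280,285). I'll release it, lift, and go over the bottle.

Call:
arm_command --pt "0 0 0 0 0 0" --pt "0 0 0 0 0 0" --pt "0 -0.01 0 0 0 0" --pt "0 -0.05 0 0 0 0" --pt "0.01 -0.091 -0.01 0 0 0" --pt "0.05 -0.091 -0.03 0 0 0" --pt "0.095 -0.091 -0.06 0 0 0" --pt "0.14 -0.091 -0.09 0 0 0" --pt "0.185 -0.091 -0.115 0 0 0" --pt "0.225 -0.091 -0.137 0 0 0" --jaw -0.4

```text
time: 7.65
tool_pos: [471.5, -412.8, 370.8]
tcp_rot: [-90.0, -0.0, -85.1]
ft_force: [-0.0, -0.3, -0.6]
finger_gap: 60.0
```

```bash
python3 - <<'E'
from h import *
np.set_printoptions(precision=1,suppress=True)
applied([0.225,-0.091,-0.137,0,0,0])
s=r.sense();print(s['tool_pos'],s['tcp_rot'],s['time'],s['ft_force'],s['finger_gap'])
snap('wrist','w4');snap('top','t4')
for t,z in [('bottle_centre',111)]:
  for c in ['wrist','top']:
    for d in r.spot_point(c,t)[:2]: print(c,t,d['conf'],np.array(d['position']),onplane(c,d['position'],z))
for d in r.spot_point('top','bolt_knob')[:2]: print(d['conf'],d['position'],onplane('top',d['position'],217))
print(proj('wrist',[473,-411,222]))
E
```

```text
cmd [ 472.5 -411.2  369.9] -85.02
[ 471.5 -412.8  370.8] [-90.   -0.  -85.1] 7.65 [-0.  -0.3 -0.6] 60.02995649608312
top bottle_centre 0.8 [386.9 265.4] [ 470.9 -419.3  111. ]
0.62 [278.8, 201.1] [ 590.9 -170.1  217. ]
[277.9 220.1]
```

View pics/w4.png

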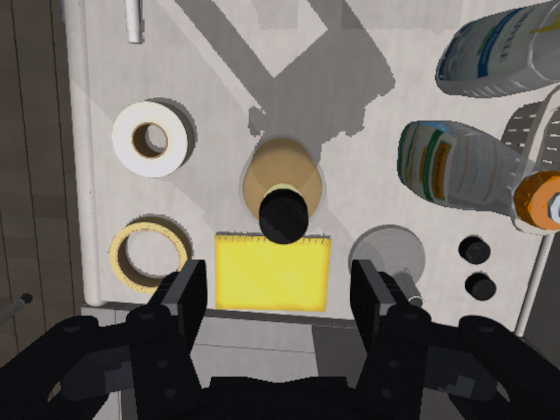

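View pics/t4.png

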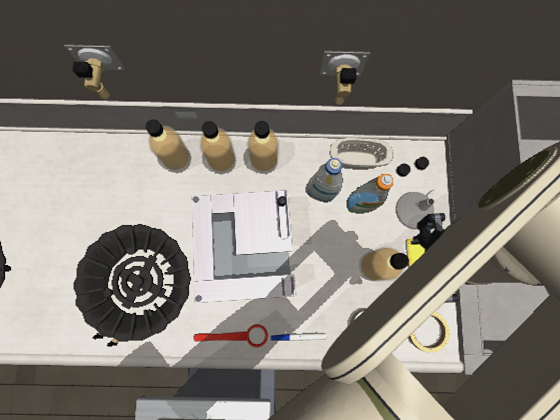

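The mouth is clear in the top view, with the knob at (281,200). In the wrist view the cap is at about (284,218). I'll measure it and compare.

```bash
python3 - <<'E'
from h import *
np.set_printoptions(precision=1,suppress=True)
im=cv2.imread('pics/w4.png').max(2)
m=(im<45).astype(np.uint8); n,l,st,ce=cv2.connectedComponentsWithStats(m); k=l[217,284]; print(st[k],ce[k])
ys,xs=np.where(l==k)
for row in range(190,246,4): 
    x=xs[ys==row]; print(row,x.min() if len(x) else None,x.max() if len(x) else None)
s=r.sense();print(s['tool_pos'])
cm=r.camera_model('wrist')
b=st[k]; cy=b[1]+b[3]-b[2]/2
cx=b[0]+b[2]/2-.5
for yy in (cy-1,cy): 
    p=onplane('wrist',(cx,yy),222,cm); print(p,'s',p[0]*.9962+p[1]*.0872,-p[0]*.0872+p[1]*.9962)
for z in (222,190,150): print(z,proj('wrist',[p[0],p[1],z],cm))
im=cv2.imread('pics/t4.png'); cv2.imwrite('pics/t4z.png',cv2.resize(im[170:320,180:420],None,fx=3,fy=3,interpolation=cv2.INTER_CUBIC))
print(proj('top',[p[0],p[1],222]),proj('top',[473,-411,222]))
E
```

```text
[ 259  189   49   55 2147] [283.1 216.1]
190 276 290
194 268 298
198 265 302
202 262 304
206 260 305
210 260 306
214 259 306
218 260 307
222 260 307
226 260 306
230 262 305
234 264 302
238 268 298
242 276 291
[ 472.7 -411.   370.3]
[ 476.1 -409.7  222. ] s 438.5706401709181 -449.65750967486946
[ 476.2 -410.4  222. ] s 438.57254180591787 -450.31773707756133
222 [283.  219.5]
190 [282.4 205.9]
150 [281.9 192.8]
[398.6 259.6] [399.  261.2]
```

View pics/t4z.png

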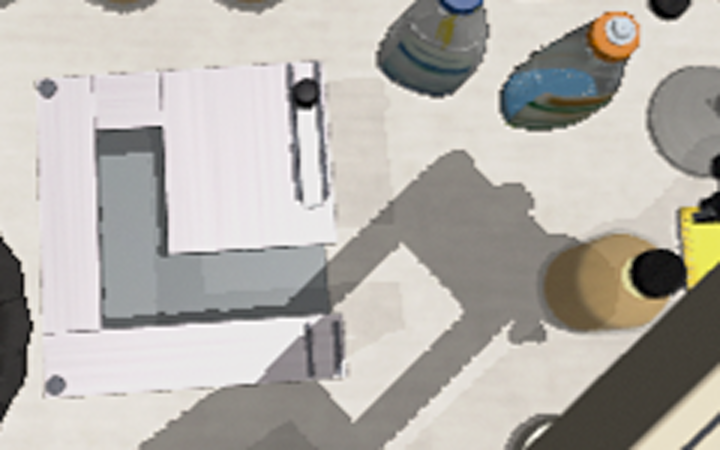

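Call:
arm_command --pt "-0.001 0.01 0.004 0 0 0" --pt "-0.001 0.03 0.004 0 0 0" --pt "-0.001 0.05 0.004 0 0 0" --pt "-0.001 0.07 0.004 0 0 0" --pt "-0.001 0.085 0.004 0 0 0" --pt "-0.001 0.095 0.004 0 0 0" --pt "-0.001 0.103 0.004 0 0 0" --pt "-0.001 0.103 0.004 0 0 0" --pt "-0.001 0.103 0.004 0 0 0" --pt "-0.001 0.103 0.004 0 0 0"

```text
time: 9.15
tool_pos: [476.7, -410.1, 267.8]
tcp_rot: [-90.0, -0.1, -85.0]
ft_force: [0.1, 0.7, -0.1]
finger_gap: 60.0
```

```bash
python3 - <<'E'
from h import *
np.set_printoptions(precision=1,suppress=True)
applied([-0.001,0.103,0.004,0,0,0])
s=r.sense();print(s['tool_pos'],s['tcp_rot'],s['time'],s['ft_force'],s['finger_gap'])
snap('wrist','w5')
E
```

```text
cmd [ 476.4 -409.9  266.9] -85.02
[ 476.7 -410.1  267.8] [-90.   -0.1 -85. ] 9.15 [ 0.1  0.7 -0.1] 59.96353219615422
```

View pics/w5.png

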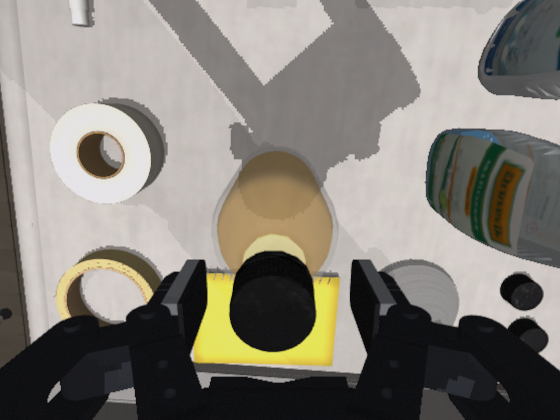

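The cap at (273,305) sits between the fingertips, whose midpoint is column 278. Closing on it and lifting.

Call:
arm_command --pt "0 0 0 0 0 0" --pt "0 0 0 0 0 0" --pt "0 0 0 0 0 0" --pt "0 0 0 0 0 0" --pt "0 0 0 0 0 0" --pt "0 -0.003 0 0 0 0" --pt "0 -0.006 0 0 0 0" --pt "0 -0.01 0 0 0 0" --pt "0 -0.013 0 0 0 0" --pt "0 -0.013 0 0 0 0" --jaw 1 --force 60

```text
time: 10.45
tool_pos: [476.6, -409.9, 280.3]
tcp_rot: [-90.0, -0.0, -85.0]
ft_force: [-0.1, -0.5, -5.9]
finger_gap: 32.2
```

```bash
python3 - <<'E'
from h import *
np.set_printoptions(precision=1,suppress=True)
applied([0,-0.013,0,0,0,0])
s=r.sense();print(s['tool_pos'],s['tcp_rot'],s['time'],s['ft_force'],s['finger_gap'])
snap('wrist','w6');snap('scene','s6')
a=cv2.imread('pics/w6.png');b=cv2.imread('pics/s6.png')[100:420,150:450]
cv2.imwrite('pics/s6z.png',cv2.resize(b,None,fx=1.8,fy=1.8,interpolation=cv2.INTER_CUBIC))
p=s['tool_pos'];print('s',p[0]*.9962+p[1]*.0872,-p[0]*.0872+p[1]*.9962)
E
```

```text
cmd [ 476.4 -409.9  279.9] -85.02
[ 476.6 -409.9  280.3] [-90.  -0. -85.] 10.45 [-0.1 -0.5 -5.9] 32.20805376570395
s 439.08426766367535 -449.9410076279113
```

View pics/w6.png

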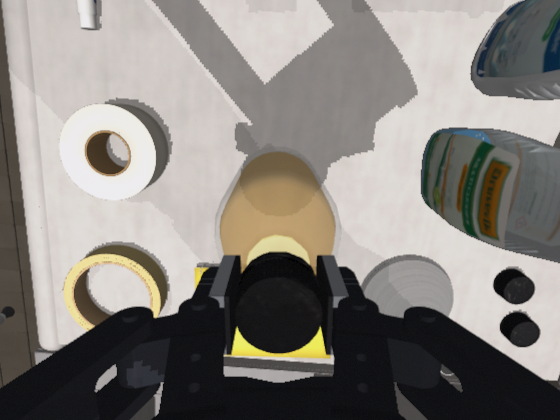

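View pics/s6z.png

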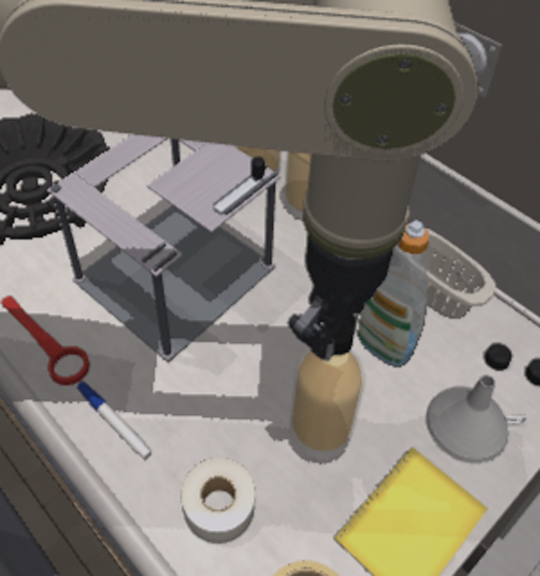

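The bottle is held and off the counter, reading 5.9 N (about 0.6 kg). Moving it in front of the mouth.

Call:
arm_command --pt "-0.008 0 0.001 0 0 0" --pt "-0.025 0 0.003 0 0 0" --pt "-0.048 0 0.005 0 0 0" --pt "-0.071 0 0.007 0 0 0" --pt "-0.094 0 0.009 0 0 0" --pt "-0.117 0 0.011 0 0 0" --pt "-0.132 0 0.011 0 0 0" --pt "-0.138 0 0.011 0 0 0" --pt "-0.14 0 0.011 0 0 0" --pt "-0.14 0 0.011 0 0 0"

```text
time: 11.8
tool_pos: [475.3, -269.8, 279.9]
tcp_rot: [-90.0, -0.0, -85.0]
ft_force: [0.1, -0.5, -5.9]
finger_gap: 32.1
```

```bash
python3 - <<'E'
from h import *
np.set_printoptions(precision=1,suppress=True)
applied([-0.14,0,0.011,0,0,0])
s=r.sense();print(s['tool_pos'],s['tcp_rot'],s['time'],s['ft_force'],s['finger_gap'])
cm=r.camera_model('wrist')
snap('wrist','w7');snap('top','t7')
b=cv2.imread('pics/t7.png')[170:320,180:420]
cv2.imwrite('pics/t7z.png',cv2.resize(b,None,fx=3,fy=3,interpolation=cv2.INTER_CUBIC))
p=s['tool_pos'];print('s',p[0]*.9962+p[1]*.0872,-p[0]*.0872+p[1]*.9962)
print('cap expected',proj('wrist',[p[0],p[1],235],cm))
d=r.spot_point('wrist','slot_mouth');print([(q['conf'],onplane('wrist',q['position'],192,cm)) for q in d[:2]])
E
```

```text
cmd [ 475.2 -269.4  279.9] -85.02
[ 475.3 -269.8  279.9] [-90.  -0. -85.] 11.8 [ 0.1 -0.5 -5.9] 32.07092540787228
s 449.9203074336544 -310.22167451482085
cap expected [276.9 308.3]
[(0.56, array([ 469.6, -199.6,  192. ]))]
```

View pics/w7.png

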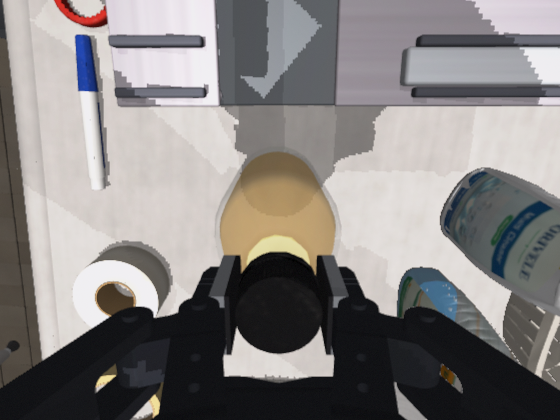

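View pics/t7z.png

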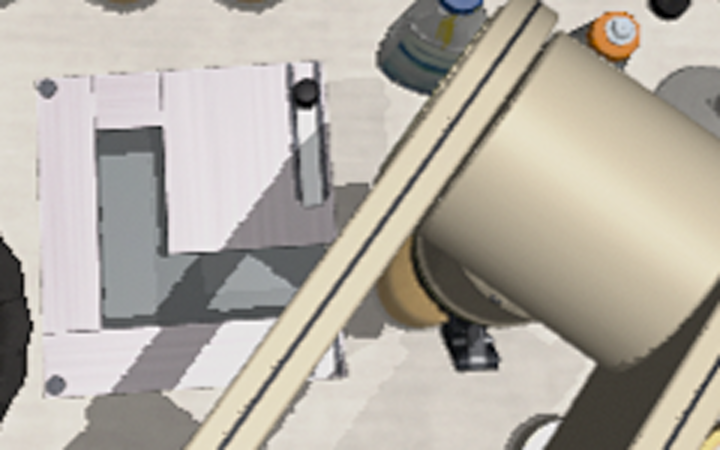

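In the wrist view the mouth spans columns 217–336 at row 103, and the cap is centred at about 280. A quick check of the centring before going in.

```bash
python3 - <<'E'
from h import *
np.set_printoptions(precision=1,suppress=True)
cm=r.camera_model('wrist')
for px,z in [((217.5,90),192),((336,90),192),((217.5,30),192),((336,30),192),((250,104),192),((279.5,310),235)]:
    p=onplane('wrist',px,z,cm); print(px,p,'s',p[0]*.9962+p[1]*.0872,-p[0]*.0872+p[1]*.9962)
E
```

```text
(217.5, 90) [ 444.2 -196.6  192. ] s 425.3319258517175 -234.6058917396944
(336, 90) [ 492.9 -192.4  192. ] s 474.25524897277774 -234.64854654028537
(217.5, 30) [ 443.3 -174.   192. ] s 426.392427325387 -212.02243539287423
(336, 30) [ 490. -170.  192.] s 473.2837047646944 -212.06502977582278
(250, 104) [ 457.9 -201.   192. ] s 438.62674987279456 -240.1715863058389
(279.5, 310) [ 476.2 -270.4  235. ] s 450.80297722051455 -310.9238533589796
```

Call:
arm_command --pt "-0.006 0 0 0 0 0" --pt "-0.018 0 0 0 0 0" --pt "-0.032 0 0 0 0 0" --pt "-0.046 0 0 0 0 0" --pt "-0.06 0 0 0 0 0" --pt "-0.074 0 0 0 0 0" --pt "-0.088 0 0 0 0 0" --pt "-0.1 0 0 0 0 0" --pt "-0.108 0 0 0 0 0" --pt "-0.11 0 0 0 0 0"

```text
time: 13.2
tool_pos: [465.7, -159.3, 279.9]
tcp_rot: [-90.0, -0.0, -85.0]
ft_force: [0.0, -0.1, -5.8]
finger_gap: 32.4
```

```bash
python3 - <<'E'
from h import *
np.set_printoptions(precision=1,suppress=True)
applied([-0.11,0,0.0,0,0,0])
s=r.sense();print(s['tool_pos'],s['tcp_rot'],s['time'],s['ft_force'],s['wrist_torque'],s['finger_gap'])
snap('wrist','w8')
E
```

```text
cmd [ 465.7 -159.9  279.9] -85.02
[ 465.7 -159.3  279.9] [-90.  -0. -85.] 13.2 [ 0.  -0.1 -5.8] [-0.1 -0.  -0. ] 32.43604643961107
```

View pics/w8.png

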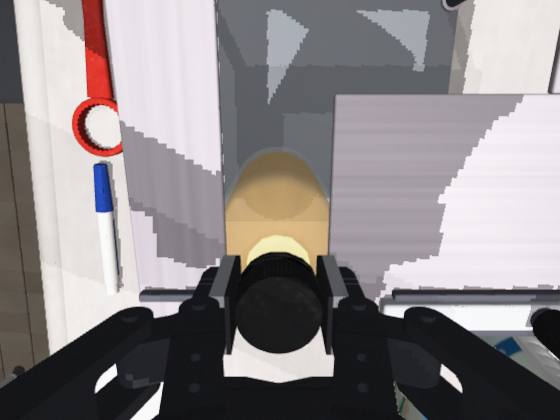

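The bottle is inside the mouth, centred between the walls (columns 222 and 332), with no contact force. On to the corner.

Call:
arm_command --pt "-0.005 0 0 0 0 0" --pt "-0.015 0 0 0 0 0" --pt "-0.028 0 0 0 0 0" --pt "-0.042 0 0 0 0 0" --pt "-0.056 0 0 0 0 0" --pt "-0.07 0 0 0 0 0" --pt "-0.082 0 0 0 0 0" --pt "-0.092 0 0 0 0 0" --pt "-0.098 0 0 0 0 0" --pt "-0.099 0 0 0 0 0"

```text
time: 14.5
tool_pos: [457.1, -60.9, 279.9]
tcp_rot: [-90.0, -0.0, -85.0]
ft_force: [0.3, -0.4, -6.3]
finger_gap: 31.6
```

```bash
python3 - <<'E'
from h import *
np.set_printoptions(precision=1,suppress=True)
applied([-0.099,0,0.0,0,0,0])
s=r.sense();print(s['tool_pos'],s['tcp_rot'],s['time'],s['ft_force'],s['wrist_torque'],s['finger_gap'])
p=s['tool_pos'];print('s',p[0]*.9962+p[1]*.0872,-p[0]*.0872+p[1]*.9962)
snap('wrist','w9');snap('top','t9')
b=cv2.imread('pics/t9.png')[170:320,180:420]
cv2.imwrite('pics/t9z.png',cv2.resize(b,None,fx=3,fy=3,interpolation=cv2.INTER_CUBIC))
E
```

```text
cmd [457.1 -61.2 279.9] -85.02
[457.1 -60.9 279.9] [-90.  -0. -85.] 14.5 [ 0.3 -0.4 -6.3] [-0.1  0.   0. ] 31.60097781852727
s 450.08945409104956 -100.50352642932741
```

View pics/w9.png

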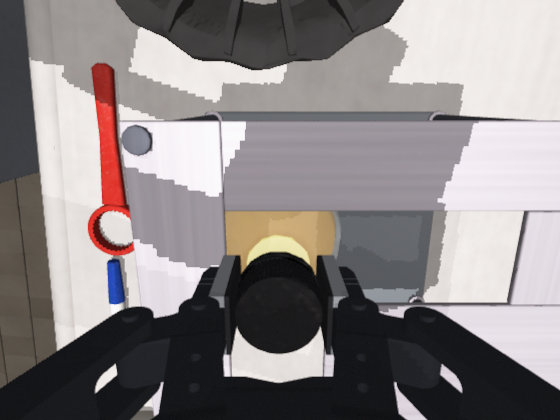

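View pics/t9z.png

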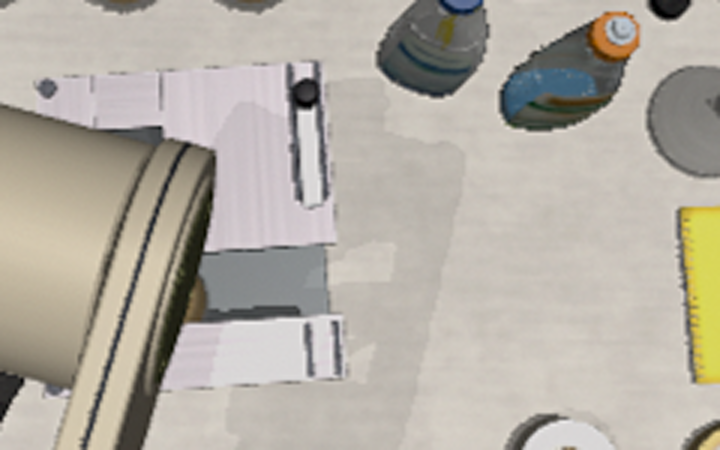

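The side leg's walls show at rows 211 and 303, and its closed end at about column 520. Measuring the leg's centre line and end.

```bash
python3 - <<'E'
from h import *
np.set_printoptions(precision=1,suppress=True)
cm=r.camera_model('wrist')
im=cv2.imread('pics/w9.png'); cv2.imwrite('pics/w9z.png',cv2.resize(im[190:330,380:560],None,fx=4,fy=4,interpolation=cv2.INTER_CUBIC))
for px,z in [((380,211),192),((470,303),192),((523,215),192),((512,303),192),((279.5,310),235)]:
    p=onplane('wrist',px,z,cm); print(px,p,'s',p[0]*.9962+p[1]*.0872,-p[0]*.0872+p[1]*.9962)
E
```

```text
(380, 211) [501.5 -33.7 192. ] s 496.61454362467236 -77.3073792123231
(470, 303) [552.9 -76.2 192. ] s 544.1539827164946 -124.11992147081797
(523, 215) [566.4 -29.9 192. ] s 561.6785388962527 -79.20873033774002
(512, 303) [573.3 -74.4 192. ] s 564.6526808808425 -124.12178153557576
(279.5, 310) [458.1 -61.8 235. ] s 451.0089076459029 -101.55002340976853
```

View pics/w9z.png

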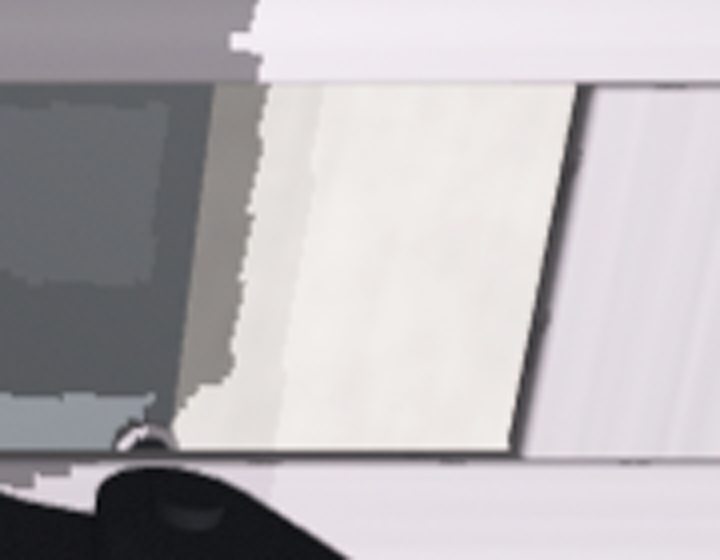

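Call:
arm_command --pt "0 0 0.005 0 0 0" --pt "0 0 0.014 0 0 0" --pt "0 0 0.026 0 0 0" --pt "0 0 0.039 0 0 0" --pt "0 0 0.052 0 0 0" --pt "0 0 0.065 0 0 0" --pt "0 0 0.076 0 0 0" --pt "0 0 0.084 0 0 0" --pt "0 0 0.089 0 0 0" --pt "0 0 0.09 0 0 0"

```text
time: 15.85
tool_pos: [546.9, -53.3, 279.8]
tcp_rot: [-90.0, 0.0, -85.0]
ft_force: [-0.3, -0.4, -6.4]
finger_gap: 32.2
```

```bash
python3 - <<'E'
from h import *
np.set_printoptions(precision=1,suppress=True)
applied([0,0,0.09,0,0,0])
s=r.sense();print(s['tool_pos'],s['tcp_rot'],s['time'],s['ft_force'],s['wrist_torque'],s['finger_gap'])
cm=r.camera_model('wrist')
p=s['tool_pos'];print('s',p[0]*.9962+p[1]*.0872,-p[0]*.0872+p[1]*.9962)
snap('wrist','w10')
E
```

```text
cmd [546.7 -53.4 279.9] -85.02
[546.9 -53.3 279.8] [-90.   0. -85.] 15.85 [-0.3 -0.4 -6.4] [ 0. -0.  0.] 32.19513175238089
s 540.1828924568799 -100.82541394780017
```

View pics/w10.png

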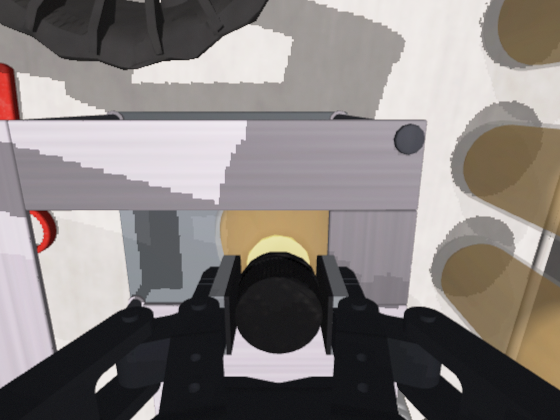

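The bottle is at the closed end (end wall at column 329), still 13 mm up. Lowering about 7 mm onto the base.

Call:
arm_command --pt "0 0.001 0 0 0 0" --pt "0 0.002 0 0 0 0" --pt "0 0.003 0 0 0 0" --pt "0 0.004 0 0 0 0" --pt "0 0.005 0 0 0 0" --pt "0 0.006 0 0 0 0" --pt "0 0.0065 0 0 0 0" --pt "0 0.007 0 0 0 0" --pt "0 0.007 0 0 0 0" --pt "0 0.007 0 0 0 0"

```text
time: 17.15
tool_pos: [546.9, -53.4, 273.4]
tcp_rot: [-90.0, -0.0, -85.0]
ft_force: [-1.0, -0.5, 0.1]
finger_gap: 31.7
```

```bash
python3 - <<'E'
from h import *
np.set_printoptions(precision=1,suppress=True)
applied([0,0.007,0,0,0,0])
s=r.sense();print(s['tool_pos'],s['tcp_rot'],s['time'],s['ft_force'],s['wrist_torque'],s['finger_gap'])
E
```

```text
cmd [546.7 -53.4 272.9] -85.02
[546.9 -53.4 273.4] [-90.  -0. -85.] 17.15 [-1.  -0.5  0.1] [ 0.   0.5 -0. ] 31.674387761199075
```

Fz went from -6.4 to 0.1 N, so the base carries the bottle. Opening and lifting off.

Call:
arm_command --pt "0 0 0 0 0 0" --pt "0 0 0 0 0 0" --pt "0 0 0 0 0 0" --pt "0 0 0 0 0 0" --pt "0 -0.005 0 0 0 0" --pt "0 -0.02 0 0 0 0" --pt "0 -0.045 0 0 0 0" --pt "0 -0.075 0 0 0 0" --pt "0 -0.1 0 0 0 0" --pt "0 -0.11 0 0 0 0" --jaw -0.1

```text
time: 18.4
tool_pos: [547.4, -53.5, 386.1]
tcp_rot: [-89.8, -0.1, -85.0]
ft_force: [0.2, -0.1, 0.0]
finger_gap: 46.8
```

```bash
python3 - <<'E'
from h import *
np.set_printoptions(precision=1,suppress=True)
applied([0,-0.11,0,0,0,0])
s=r.sense();print(s['tool_pos'],s['tcp_rot'],s['time'],s['ft_force'],s['wrist_torque'],s['finger_gap'])
cm=r.camera_model('wrist')
snap('wrist','w11')
im=cv2.imread('pics/w11.png').max(2)
m=(im<45).astype(np.uint8); n,l,st,ce=cv2.connectedComponentsWithStats(m)
for k in range(1,n):
    if 800<st[k][4]<6000: print(st[k],ce[k])
print(proj('wrist',[546.9,-53.4,228],cm))
E
```

```text
cmd [546.7 -53.4 382.9] -85.02
[547.4 -53.5 386.1] [-89.8  -0.1 -85. ] 18.4 [ 0.2 -0.1  0. ] [-0. -0.  0.] 46.82567460498274
[  62    0   62   32 1069] [94.9 11.8]
[  92    0   58   60 1220] [127.9  30.8]
[535 157  25  48 867] [549.3 181.6]
[ 251  190   47   52 1965] [274.3 215.3]
[ 500  298   59   52 2151] [529.5 323.4]
[275.8 215. ]
```

View pics/w11.png

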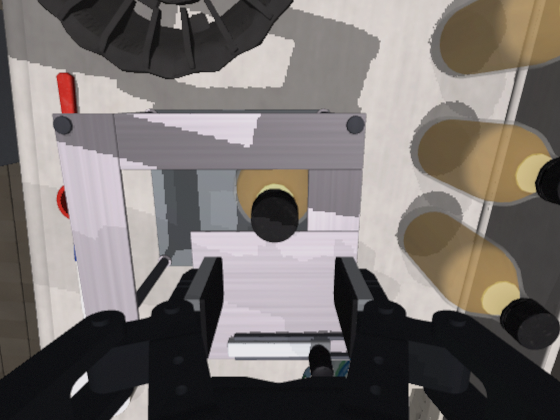

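The bottle stands upright at the slot end, with its cap at (274,216) where predicted. Back to the knob.

Call:
arm_command --pt "0.02 0 0.005 0 0 0" --pt "0.06 0 0.016 0 0 0" --pt "0.1 0 0.027 0 0 0" --pt "0.125 0 0.032 0 0 0" --pt "0.125 0.02 0.032 0 0 0" --pt "0.125 0.05 0.032 0 0 0" --pt "0.125 0.08 0.032 0 0 0" --pt "0.125 0.097 0.032 0 0 0" --pt "0.125 0.103 0.032 0 0 0" --pt "0.125 0.103 0.032 0 0 0" --jaw 0

```text
time: 19.7
tool_pos: [589.5, -175.0, 280.0]
tcp_rot: [-90.0, 0.0, -85.0]
ft_force: [-0.1, -0.2, -0.2]
finger_gap: 42.2
```

```bash
python3 - <<'E'
from h import *
np.set_printoptions(precision=1,suppress=True)
applied([0.125,0.103,0.032,0,0,0])
s=r.sense();print(s['tool_pos'],s['tcp_rot'],s['time'],s['ft_force'],s['wrist_torque'],s['finger_gap'])
p=s['tool_pos'];print('s',p[0]*.9962+p[1]*.0872,-p[0]*.0872+p[1]*.9962)
snap('wrist','w12')
E
```

```text
cmd [ 589.5 -175.2  279.9] -85.02
[ 589.5 -175.   280. ] [-90.   0. -85.] 19.7 [-0.1 -0.2 -0.2] [0.1 0.  0. ] 42.24817292240777
s 572.0474801750613 -225.7370842448457
```

View pics/w12.png

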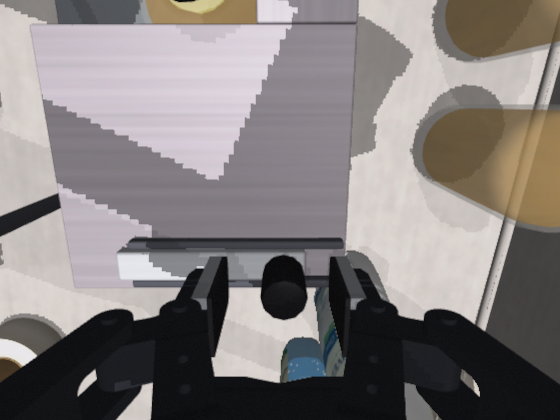

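The knob at (284,288) is between the fingers. Gripping it and sliding the bolt towards shut, at first to about 6 mm short.

Call:
arm_command --pt "0 0 0 0 0 0" --pt "0 0 0 0 0 0" --pt "0 0 0 0 0 0" --pt "0 0 -0.012 0 0 0" --pt "0 0 -0.026 0 0 0" --pt "0 0 -0.04 0 0 0" --pt "0 0 -0.054 0 0 0" --pt "0 0 -0.068 0 0 0" --pt "0 0 -0.078 0 0 0" --pt "0 0 -0.08 0 0 0" --jaw 1 --force 25

```text
time: 21.0
tool_pos: [509.9, -182.3, 281.3]
tcp_rot: [-89.9, -0.1, -85.0]
ft_force: [0.8, 0.3, 5.7]
finger_gap: 16.7
```

```bash
python3 - <<'E'
from h import *
np.set_printoptions(precision=1,suppress=True)
applied([0,0,-0.08,0,0,0])
s=r.sense();print(s['tool_pos'],s['tcp_rot'],s['time'],s['ft_force'],s['wrist_torque'],s['finger_gap'])
p=s['tool_pos'];print('s',p[0]*.9962+p[1]*.0872,-p[0]*.0872+p[1]*.9962)
E
```

```text
cmd [ 509.8 -182.1  279.9] -85.02
[ 509.9 -182.3  281.3] [-89.9  -0.1 -85. ] 21.0 [0.8 0.3 5.7] [ 0.  -0.3  0. ] 16.680460424487908
s 492.07301853309843 -226.11149372654017
```

Call:
arm_command --pt "0 0 -0.001 0 0 0" --pt "0 0 -0.002 0 0 0" --pt "0 0 -0.003 0 0 0" --pt "0 0 -0.004 0 0 0" --pt "0 0 -0.005 0 0 0" --pt "0 0 -0.006 0 0 0" --pt "0 0 -0.006 0 0 0" --pt "0 0 -0.006 0 0 0" --pt "0 0 -0.006 0 0 0" --pt "0 0 -0.006 0 0 0"

```text
time: 22.25
tool_pos: [504.3, -182.8, 281.3]
tcp_rot: [-89.9, -0.1, -85.0]
ft_force: [0.6, 0.9, 6.3]
finger_gap: 16.9
```

Call:
arm_command --pt "0 0 -0.0005 0 0 0" --pt "0 0 -0.001 0 0 0" --pt "0 0 -0.001 0 0 0" --pt "0 0 -0.001 0 0 0" --pt "0 0 -0.001 0 0 0" --pt "0 0 -0.001 0 0 0" --pt "0 0 -0.001 0 0 0" --pt "0 0 -0.001 0 0 0" --pt "0 0 -0.001 0 0 0" --pt "0 0 -0.001 0 0 0"

```text
time: 23.5
tool_pos: [503.4, -182.9, 281.3]
tcp_rot: [-89.9, -0.1, -85.0]
ft_force: [1.9, 0.8, 5.9]
finger_gap: 17.0
```

```bash
python3 - <<'E'
from h import *
np.set_printoptions(precision=1,suppress=True)
applied([0,0,-0.007,0,0,0])
s=r.sense();print(s['tool_pos'],s['tcp_rot'],s['time'],s['ft_force'],s['wrist_torque'],s['finger_gap'])
p=s['tool_pos'];print('s',p[0]*.9962+p[1]*.0872,-p[0]*.0872+p[1]*.9962)
E
```

```text
cmd [ 502.8 -182.7  279.9] -85.02
[ 503.4 -182.9  281.3] [-89.9  -0.1 -85. ] 23.5 [1.9 0.8 5.9] [ 0.  -0.2 -0. ] 17.002321667139437
s 485.525594346371 -226.12019961000578
```

No stop reached yet (only friction-level force), so I'll go on in 1 mm steps.

Call:
arm_command --pt "0 0 -0.0005 0 0 0" --pt "0 0 -0.001 0 0 0" --pt "0 0 -0.001 0 0 0" --pt "0 0 -0.001 0 0 0" --pt "0 0 -0.001 0 0 0" --pt "0 0 -0.001 0 0 0" --pt "0 0 -0.001 0 0 0" --pt "0 0 -0.001 0 0 0" --pt "0 0 -0.001 0 0 0" --pt "0 0 -0.001 0 0 0"

```text
time: 24.75
tool_pos: [502.4, -183.0, 281.3]
tcp_rot: [-89.9, -0.1, -85.0]
ft_force: [1.2, 0.7, 6.0]
finger_gap: 16.8
```

Call:
arm_command --pt "0 0 -0.0005 0 0 0" --pt "0 0 -0.001 0 0 0" --pt "0 0 -0.001 0 0 0" --pt "0 0 -0.001 0 0 0" --pt "0 0 -0.001 0 0 0" --pt "0 0 -0.001 0 0 0" --pt "0 0 -0.001 0 0 0" --pt "0 0 -0.001 0 0 0" --pt "0 0 -0.001 0 0 0" --pt "0 0 -0.001 0 0 0"

```text
time: 26.0
tool_pos: [501.9, -183.0, 281.3]
tcp_rot: [-89.8, -0.1, -85.0]
ft_force: [4.7, 0.3, 5.2]
finger_gap: 16.7
```

Call:
arm_command --pt "0 0 -0.0005 0 0 0" --pt "0 0 -0.001 0 0 0" --pt "0 0 -0.001 0 0 0" --pt "0 0 -0.001 0 0 0" --pt "0 0 -0.001 0 0 0" --pt "0 0 -0.001 0 0 0" --pt "0 0 -0.001 0 0 0" --pt "0 0 -0.001 0 0 0" --pt "0 0 -0.001 0 0 0" --pt "0 0 -0.001 0 0 0"

```text
time: 27.25
tool_pos: [501.7, -183.0, 281.4]
tcp_rot: [-89.7, -0.1, -85.0]
ft_force: [10.1, -0.2, 3.1]
finger_gap: 17.1
```

```bash
python3 - <<'E'
from h import *
np.set_printoptions(precision=1,suppress=True)
applied([0,0,-0.003,0,0,0])
s=r.sense();print(s['tool_pos'],s['time'],s['ft_force'],s['wrist_torque'],s['finger_gap'])
p=s['tool_pos'];print('s',p[0]*.9962+p[1]*.0872,-p[0]*.0872+p[1]*.9962)
snap('wrist','w13')
E
```

```text
cmd [ 499.8 -183.   279.9] -85.02
[ 501.7 -183.   281.4] 27.25 [10.1 -0.2  3.1] [ 0.  -1.7 -0. ] 17.132209238055456
s 483.81807314521444 -226.09668239291665
```

View pics/w13.png

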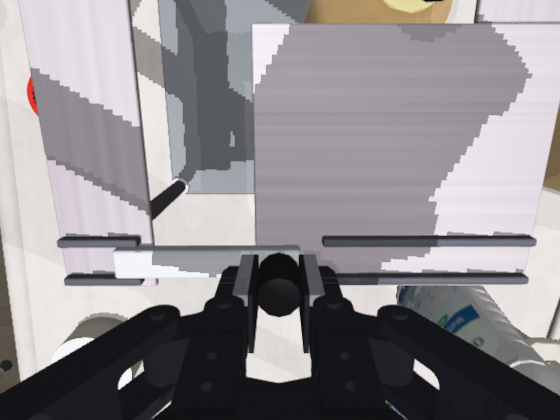

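The bolt is at its stop: 10 N, no further movement, and the bar seats across the slot from column 115 into the left keeper. Opening and lifting straight up.

Call:
arm_command --pt "0 0 0 0 0 0" --pt "0 0 0 0 0 0" --pt "0 0 0 0 0 0" --pt "0 0 0 0 0 0" --pt "0 -0.005 0 0 0 0" --pt "0 -0.02 0 0 0 0" --pt "0 -0.05 0 0 0 0" --pt "0 -0.09 0 0 0 0" --pt "0 -0.13 0 0 0 0" --pt "0 -0.15 0 0 0 0" --jaw 0

```text
time: 28.55
tool_pos: [500.2, -183.1, 434.4]
tcp_rot: [-89.7, -0.2, -85.0]
ft_force: [0.1, 0.1, -0.4]
finger_gap: 42.7
```

Call:
arm_command --pt "-0.01 0 -0.005 0 0 0" --pt "-0.02 0 -0.01 0 0 0" --pt "-0.02 0 -0.01 0 0 0" --pt "-0.02 0 -0.01 0 0 0" --pt "-0.02 0 -0.01 0 0 0" --pt "-0.02 0 -0.01 0 0 0" --pt "-0.02 0 -0.01 0 0 0" --pt "-0.02 0 -0.01 0 0 0" --pt "-0.02 0 -0.01 0 0 0" --pt "-0.02 0 -0.01 0 0 0"

```text
time: 29.8
tool_pos: [488.2, -163.9, 429.9]
tcp_rot: [-90.0, -0.0, -85.0]
ft_force: [0.3, 0.6, 0.8]
finger_gap: 42.5
```

```bash
python3 - <<'E'
from h import *
np.set_printoptions(precision=1,suppress=True)
s=r.sense();print(s['tool_pos'],s['time'],s['ft_force'],s['finger_gap'])
snap('wrist','w14');snap('scene','s14')
b=cv2.imread('pics/s14.png')[80:380,130:430]
cv2.imwrite('pics/s14z.png',cv2.resize(b,None,fx=1.9,fy=1.9,interpolation=cv2.INTER_CUBIC))
for d in r.spot_point('wrist','bolt_knob')[:1]:
    p=onplane('wrist',d['position'],217); print(d['conf'],d['position'],'s',p[0]*.9962+p[1]*.0872,-p[0]*.0872+p[1]*.9962)
E
```

```text
[ 488.2 -163.9  429.9] 29.8 [0.3 0.6 0.8] 42.53828848238179
0.95 [293.7, 218.0] s 485.09421374214367 -224.8572013583162
```

View pics/w14.png

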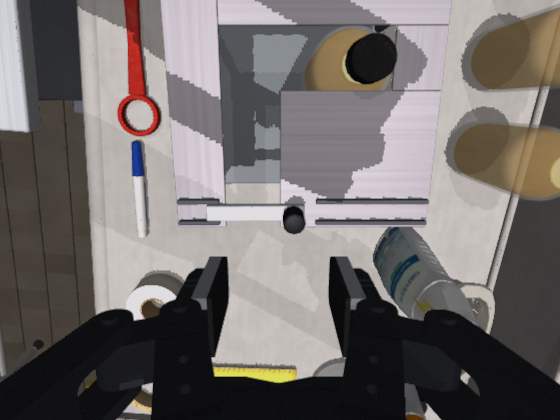

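View pics/s14z.png

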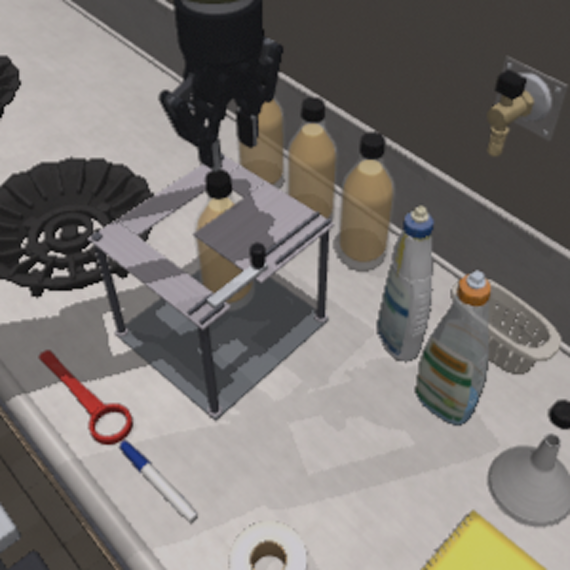

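The bolt spans the mouth in both pictures. Its knob measures x = 485, the fully shut position, and the bottle stands at the closed end with the spares untouched. Handing in.

```bash
python3 - <<'E'
from bench import r
print(r.hand_in()); print(r.sense()['time'])
E
```

```text
the job is handed in; nothing more can be done
None
the job is handed in; nothing more can be done
```

The job is done and handed in at about 30 s. I slid the bolt open and lifted the bottle by its cap 13 mm off the counter. I then carried it upright through the mouth and round the corner, stood it on the base at the slot's closed end, slid the bolt shut and let go.

- **Bottle:** the vertical wrist force went from −6.4 to 0.1 N when I set it down. In the wrist picture its cap was within about 2 mm of where I expected it at the slot end.
- **Bolt:** it stopped moving, with 10 N of push on it, at the expected fully shut position. After I let go, the network placed the knob at 485.1 mm along the stand's x axis, against 485 mm expected; the gripper itself had stopped at about 484 mm. That is within the camera calibration.
- **Contact:** while I gripped the knob, the wrist showed about 6 N upwards, so the fingertips were probably resting lightly on the bar. That is well under the 40 N limit.
- **Spare bottles:** in the last scene picture all three look where they started. I judged that by eye and did not measure them again.

No check failed. The only disagreements were a few millimetres between the cameras' position estimates for some points, up to 10 mm for the knob. I settled these by fitting the slot walls in the wrist picture, which also placed the knob.

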